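# Close up the tray divider by feel and stow the long rail

### The arm

A 7-joint arm with a two-finger parallel gripper is mounted at the origin on the work surface. World frame = base frame: x ahead of the robot, y to its left, z up, the work surface at z = 0. Lengths are in m, angles in rad, forces in N, time in s.
With the tool pointing down it reaches from about 0.4 to 0.85 m from the base axis. Payload 10.4 kg.
Tool frame: the origin (TCP) lies at the very end of the fingers, on their centre line; the grasp point (between the pads) lies 19 mm behind it; z points along the fingers, y is the direction in which the jaws open and shut (so a half turn about z gives the same grasp; the last joint's range is limited). The gripper opens to 87 mm and grips with 3 to 60 N. Pads are 19 mm wide; open, the fingers measure 117 mm over their backs; the gripper's body (75 mm by 190 mm) begins 51 mm behind the grasp point.
Start: joints at [-1.173, 0.332, -0.065, 1.46, 0.022, 1.35, -0.088], TCP at [0.255, 0.571, 0.185] pointing down, gripper open.
Joint ranges: [-2.6, 2.6], [-0.5, 2.12], [-1.47, 1.34], [0.16, 2.42], [-1.27, 4.41], [0.06, 2.06], [-2.6, 2.6]. Speed limits (rad/s): [2.22, 2.22, 2.79, 2.79, 3.14, 3.14, 3.14].

### API

Orientations are given as a unit quaternion [x, y, z, w].
In Python, from bench import r gives the robot as it stands.
- The arm moves only by the shell command python3 -m crank 'ROWS' [FORCE]. ROWS is JSON, a list of rows, each a list of 3 entries, a list of its own where there are three numbers: the opening, from -1 (shut) to 1 (fully open), so that 0 is half open, then the shift along the tool's x, y, z in mm, then the turn about the tool's z in degrees. A call has 1 to 12 rows; each row is the pose to reach, as a shift and turn from the pose commanded when the call began, along the tool's axes at that moment; what a row does not reach only later rows make up. A row lasts 1/12 s, in which the tool goes at most 41.7 mm and 7.16 degrees, less where a joint would pass 70% of its speed; a pose out of reach is approached as far as the arm can. A call with a gripper value outside its range is refused whole. The fingers move at their own pace and stop on an object; FORCE is the grip in N (left out, the last holds). Time passes only in rows, so rows that repeat a pose let the fingers close. It gives the time, the measured TCP pose, the force and the opening at its end, in the units of the state.
- r.read_state(): the state, without advancing time (a new reading comes with each control period).
- r.camera(name): name is "scene" or "top" or "wrist"; returns a dict with "pixels" (480x640x3 uint8, red, green, blue), "fov_y" (degrees; the focal length in pixels is half the picture's height over the tangent of half this angle, whatever the lens; pixels are square), "cx", "cy" (the principal point, pixels), "dist" ([k1, k2, p1, p2, k3] as OpenCV has them; the pictures are not rectified), "cam_to_world" (4x4, takes a point from camera to world coordinates). Camera axes: x right, y down, z forward; pixel columns grow to the right and rows downward; lengths in m; the calibration is good to about 2 mm. A picture is of the moment at which its call begins. There is no depth.
- r.close_job(): hands the job in, once; it reports no verdict.
The state is a dict: "time": time; "joint_positions": joint angles; "joint_vel": joint speeds; "joint_torque": joint torques, N m; "ee_pos": TCP position; "eef_rot": TCP orientation; "ft_force": force on the tool from outside, world axes, zero at the start; "torque": the same for the moment, N m; "width": finger opening in m.
Only numpy, scipy, OpenCV 4.12 (cv2) and the standard library are available. Lean on these libraries where they do the work, as an engineer would, in place of code of your own. Each camera call takes 0.05 s, during which the arm holds its last target.

### The job

Slide the divider that has the grip along the parts tray until it closes the two loose steel angle brackets into a snug row against the clamped divider; the last slack is hard to see, so stop when you feel the row come solid, and do not push so hard that the clamped divider shifts. Then set the aluminium rail down, without dropping it, so that it lies flat in the long bay this frees. Keep the brackets standing in their row, and leave the carton, screwdriver and bottle where they are.

Things in the scene. Friction and masses are not known exactly. Their poses are not given: they have to be found in the camera images.
- tray: Blue steel parts tray, open on top, screwed to the bench. Outside 130 (x) by 440 mm (y), rim 49 mm high; walls and floor 5 mm thick. Origin: centre of its underside; y along its length. From the -y end: a bay with short dark spacers fixed in it, the clamped divider, two loose brackets, the sliding divider, an empty bay (120 to 150 mm long as found) to the +y end wall, inner face at y = 215 mm.
- divider (a joint): Sliding divider's travel (m), growing towards the tray's -y end, the brackets and the clamped divider. At q the middle of its plate is at tray y = 92 mm - q; range 0 to 0.20, starts at 0 to 0.03. It stays where left; it slides at 3 N, and the pushed brackets add up to about 8 N of friction. When the row is solid the force rises steeply within about 1 mm.
- divider_grip (a point): On the sliding divider's grip, 80 mm above the bench, centred: an upright steel block 50 mm along the tray's x, 12 mm thick along its y, from 53 to 95 mm above the bench, standing on the middle of the divider's plate. Pinch it across the 12 mm or push its face. Axes as the tray's.
- divider_face (a point): Middle of the sliding divider's plate on its -y side, facing the brackets, 30 mm above the bench. The steel plate is 118 mm wide (tray x), 6 mm thick (tray y), top 55 mm above the bench; a saddle over each rim reaches 73 mm from the tray's middle and 15 mm to either side of the plate along y. Axes as the tray's.
- clamped_face (a point): Middle of the clamped divider's +y face, facing the brackets, 30 mm above the bench. Plate and saddles as the sliding divider's, but no grip; a dark knurled clamp screw on each saddle (18 mm across, top 71 mm above the bench). Clamped at a different place each time; it shifts if pushed with more than about 60 N. Axes as the tray's.
- bracket1: Steel angle bracket standing loose in the tray, nearer the clamped divider: 100 mm wide (its x), two 45 mm legs 5 mm thick, one lying on the tray floor, one upright at its -y end (top 50 mm above the bench). 0.3 kg. Origin: centre of the underside of the lying leg; z up. Starts slightly crooked, gaps before and behind.
- bracket2: The second, equal bracket, between bracket1 and the sliding divider, its lying leg pointing to the sliding divider. In a snug row the free edge of each lying leg bears on the next thing, so the two take 90 mm along the tray.
- rail: Straight slotted aluminium rail, 25 x 25 mm square and 180 mm long (its y), 0.15 kg, lying on the bench to the left of the tray. Origin: middle of its underside; z up.
- rail_mid (a point): Middle of the rail, on its centre line, 12.5 mm above what it lies on.
- rail_end1 (a point): Centre of the rail's end face at its -y end, 90 mm from the middle.
- rail_end2 (a point): Centre of the rail's end face at its +y end, 90 mm from the middle.
- carton: Closed brown cardboard carton 160 x 120 x 90 mm on the bench to the right of the tray; bystander. Origin: centre of its underside.
- screwdriver: Screwdriver 200 mm long lying on the bench beyond the tray; bystander.
- oiler: White plastic bottle, 52 mm across, 130 mm high, standing on the bench beyond the tray; bystander. Origin: centre of its underside.
Not all that is in view belongs to the job. Of the things that look like the rail, the middle-sized one is meant.

How it is judged:
On the way:
1. the sliding divider has closed the two standing brackets into a snug row: its face is 90 mm (at most 4 mm more) from the clamped divider's face (y of divider_face in the frame of clamped_face below 0.094 m and angle between each of bracket1, bracket2's own z axis and vertical below 0.1 rad), for 0.2 s.
At the end, for the whole second after the job is handed in: Both brackets stand upright in a row between the dividers with at most 4 mm of slack in all (divider faces at most 94 mm apart); the clamped divider has not shifted; the rail rests flat (within 4 mm) on the tray floor in the long bay; the bystanders have not moved (all of step 1 and z of each of bracket1, bracket2 in the frame of tray below 0.009 m and y of bracket1 in the frame of clamped_face above 0.015 m and y of bracket2 in the frame of bracket1 above 0.035 m and y of bracket2 in the frame of divider_face below -0.015 m and y of rail_mid in the frame of divider_face above 0.04 m and y of rail_mid in the frame of tray below 0.19 m and x of rail_mid in the frame of tray between -0.06 and 0.06 m and z of each of rail_end1, rail_end2 in the frame of tray below 0.0215 m and linear speed of rail below 0.02 m/s); the robot touches nothing.
It fails at once if the clamped divider is shoved more than 4 mm along the tray (distance of clamped_face from where it was at the start of the episode above 0.004 m).
It fails at once if the rail is dropped into the tray (falls or moves faster than 0.8 m/s over the tray, less than 80 mm above the bench) (linear speed of rail above 0.8 m/s and height (world z) of rail_mid below 0.08 m and horizontal distance between rail_mid and tray below 0.24 m).
It fails at once if the carton, the screwdriver or the bottle is moved more than 30 mm (distance of any of carton, screwdriver, oiler from where it was at the start of the episode above 0.03 m).
It also fails if it takes over 51 s, if anything falls off the work surface, if the arm or the gripper's body presses on something with over 40 N, if the wrist force passes 120 N, or if a joint passes its speed limit or range.

## Working session

There is one attempt and no reset: what is moved stays moved. The work goes in short steps, Python scripts to look and compute and a shell command to move; the robot and the scene stay as the last step left them, time stands still between calls to the robot, and variables do not carry over. Pictures are saved under pics/ and viewed, and the job is handed in when it is done.

```bash
ls; mkdir -p pics; cat > h.py <<'E'
from bench import r
import numpy as np, cv2, pickle
def snap(name,tag):
    c=r.camera(name); pickle.dump(c,open(f'pics/{tag}.pkl','wb'))
    cv2.imwrite(f'pics/{tag}.png',cv2.cvtColor(c['pixels'],cv2.COLOR_RGB2BGR)); return c
def load(tag): return pickle.load(open(f'pics/{tag}.pkl','rb'))
def K(c):
    f=c['pixels'].shape[0]/2/np.tan(np.radians(c['fov_y'])/2)
    return np.array([[f,0,c['cx']],[0,f,c['cy']],[0,0,1.]])
def p2w(c,uv,z):
    uv=np.array(uv,float).reshape(-1,1,2)
    n=cv2.undistortPoints(uv,K(c),np.array(c['dist'],float)).reshape(-1,2)
    T=np.array(c['cam_to_world']); d=np.c_[n,np.ones(len(n))]@T[:3,:3].T; o=T[:3,3]
    z=np.broadcast_to(z,len(n)); s=(z-o[2])/d[:,2]; return o+s[:,None]*d
def w2p(c,P):
    T=np.linalg.inv(np.array(c['cam_to_world'])); rv,_=cv2.Rodrigues(T[:3,:3])
    return cv2.projectPoints(np.array(P,float).reshape(-1,1,3),rv,T[:3,3],K(c),np.array(c['dist'],float))[0].reshape(-1,2)
def crop(tag,u0,v0,u1,v1,s,out):
    i=cv2.imread(f'pics/{tag}.png')[v0:v1,u0:u1]; cv2.imwrite(f'pics/{out}.png',cv2.resize(i,None,fx=s,fy=s,interpolation=cv2.INTER_CUBIC))
E
python3 - <<'E'
from h import *
s=r.read_state(); print(s)
for n in('scene','top','wrist'):
    c=snap(n,n+'0'); print(n,c['fov_y'],c['cx'],c['cy'],c['dist'],np.round(c['cam_to_world'],3).tolist())
E
```

```text
pics
{'time': 0.0, 'joint_positions': array([-1.17264586,  0.3328771 , -0.06468355,  1.4610101 ,  0.02158354,
        1.34988794, -0.08850493]), 'joint_vel': array([-0.00223065,  0.00062428, -0.0009155 ,  0.00068632, -0.00038617,
        0.00140031,  0.00031356]), 'joint_torque': array([-2.07437902e-04, -6.23238444e+01,  2.46100343e-02, -3.89906573e+01,
       -6.14304794e-02,  3.95993760e-02,  1.33343992e-04]), 'ee_pos': array([0.25509881, 0.57005291, 0.18441783]), 'eef_rot': array([ 2.08827629e-01,  9.77952181e-01, -7.33190897e-04, -1.25643246e-04]), 'ft_force': array([ 0.01759997,  0.24506165, -0.06565215]), 'torque': array([-0.05148688, -0.02820625, -0.05668833]), 'width': 0.0871322528854091}
scene 43.86945667747574 321.50029172228676 247.63708602140227 [-0.13234675  0.          0.          0.          0.        ] [[0.1, 0.626, -0.773, 1.69], [0.995, -0.062, 0.079, -0.101], [0.002, -0.777, -0.629, 0.991], [0.0, 0.0, 0.0, 1.0]]
top 44.96684268596516 323.9187537368572 237.4572723315961 [-0.01409128  0.          0.          0.          0.        ] [[-0.009, -0.994, 0.108, 0.416], [-1.0, 0.009, -0.0, 0.024], [-0.001, -0.108, -0.994, 1.505], [0.0, 0.0, 0.0, 1.0]]
wrist 63.37613988507202 326.7813655496768 234.18231822607015 [-0.04933533  0.          0.          0.          0.        ] [[0.408, 0.881, 0.241, 0.191], [0.913, -0.393, -0.109, 0.599], [-0.001, 0.265, -0.964, 0.385], [0.0, 0.0, 0.0, 1.0]]
```

View pics/top0.png

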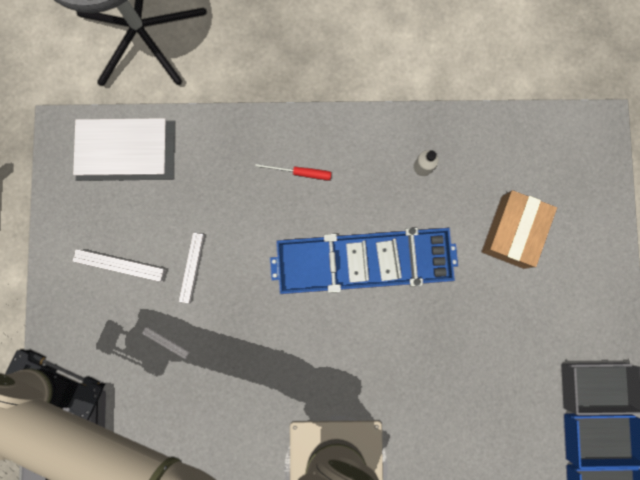

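View pics/scene0.png

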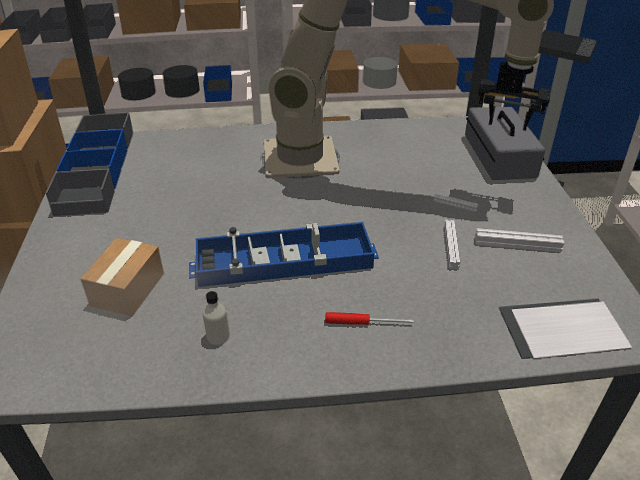

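View pics/wrist0.png

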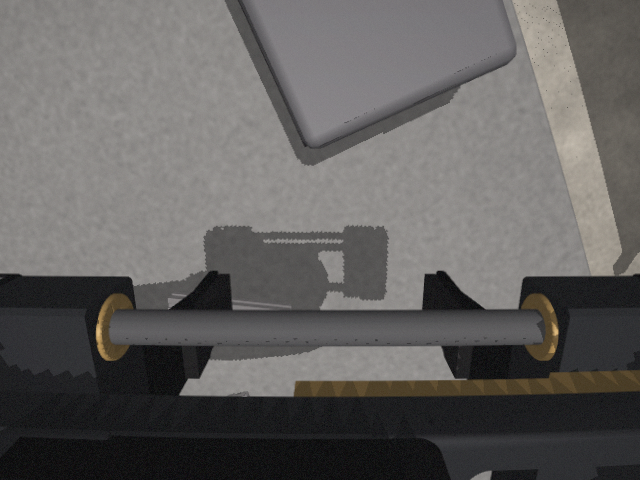

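```bash
python3 - <<'E'
from h import *
crop('top0',60,220,220,370,5,'c1'); crop('top0',262,215,468,305,3.8,'c2')
c=load('top0')
print(p2w(c,[[198,234],[185,303],[74,257],[163,273]],0.025).round(3))
E
```

```text
[[0.589 0.347 0.025]
 [0.413 0.378 0.025]
 [0.533 0.665 0.025]
 [0.49  0.436 0.025]]
```

View pics/c1.png

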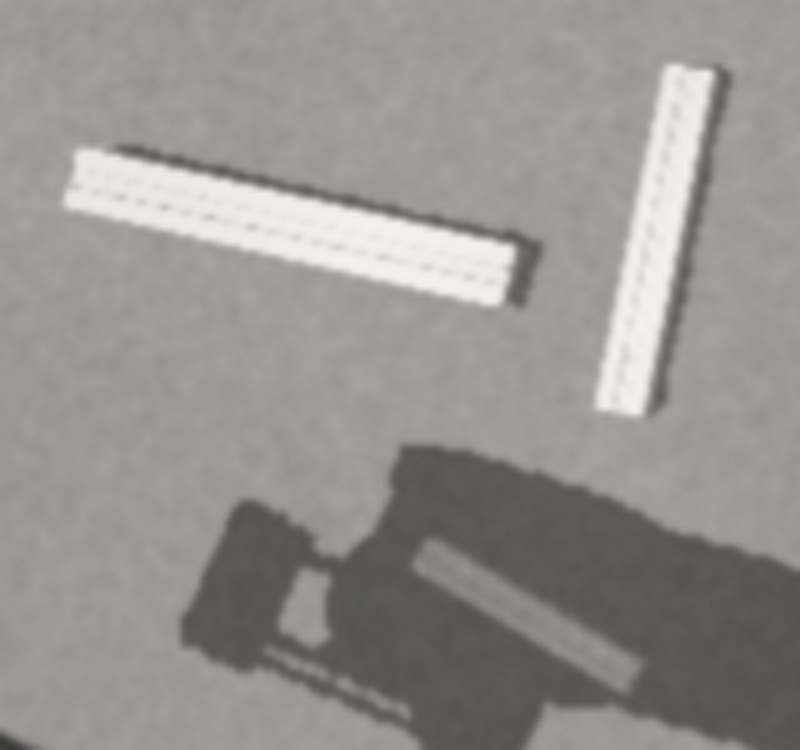

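View pics/c2.png

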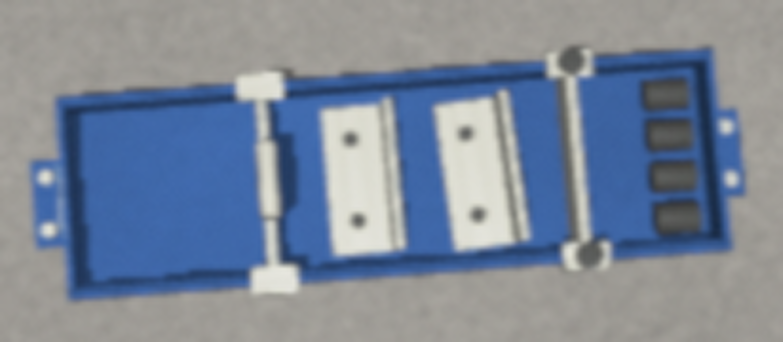

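```bash
cat > geo.py <<'E'
from h import *
c=load('top0')
q=lambda a,o,s:(np.array(a,float)+.5)/s-.5+np.array(o)
tr=p2w(c,q([[57,97],[711,48],[730,247],[70,298]],(262,215),3.8),0.049)
ra=p2w(c,q([[668,65],[716,70],[648,414],[597,408]],(60,220),5),0.025)
d=p2w(c,q([[260,170],[278,170]],(262,215),3.8),0.095)
E
python3 - <<'E'
from geo import *
from scipy.spatial.transform import Rotation as R
print(tr.round(4)); ctr=tr.mean(0); ty=(tr[0]+tr[3]-tr[1]-tr[2])/2; print('tray',ctr,np.linalg.norm(ty),np.degrees(np.arctan2(ty[1],ty[0])))
tx=(tr[0]+tr[1]-tr[2]-tr[3])/2; print(np.linalg.norm(tx),np.degrees(np.arctan2(tx[1],tx[0])))
m=ra.mean(0); e=(ra[0]+ra[1]-ra[2]-ra[3])/2; print('rail',m,np.linalg.norm(e),np.degrees(np.arctan2(e[1],e[0])),np.linalg.norm(ra[0]-ra[1]))
# divider measures in tray frame
ty/=np.linalg.norm(ty)
pts={'grip top edges':([[259,141],[277,141],[263,216],[282,216]],.095),'slid saddles':([[236,74],[284,72],[252,268],[298,266]],.055),'cl saddles':([[547,52],[592,49],[563,243],[608,241]],.055),
'cl plate top':([[566,75],[578,75],[577,240],[591,240]],.055)}
for k,(a,z) in pts.items():
    w=p2w(c,q(a,(262,215),3.8),z); print(k,w.round(3).tolist(),((w-ctr)@ty).round(4))
s=r.read_state(); print(R.from_quat(s['eef_rot']).as_matrix().round(3))
E
```

```text
[[ 0.5687  0.1433  0.049 ]
 [ 0.5974 -0.2925  0.049 ]
 [ 0.4649 -0.3008  0.049 ]
 [ 0.4356  0.1348  0.049 ]]
tray [ 0.51663118 -0.0788139   0.049     ] 0.4366433270467061 93.81069006756842
0.13302377497209195 3.601594260095258
rail [0.50365509 0.3639781  0.025     ] 0.17842989611786003 -10.63690654336006 0.024922538733378248
grip top edges [[0.534, 0.01, 0.095], [0.534, -0.002, 0.095], [0.486, 0.008, 0.095], [0.486, -0.004, 0.095]] [0.0873 0.0757 0.0884 0.0763]
slid saddles [[0.582, 0.024, 0.055], [0.583, -0.008, 0.055], [0.454, 0.015, 0.055], [0.455, -0.015, 0.055]] [0.0984 0.0666 0.0976 0.0674]
cl saddles [[0.595, -0.182, 0.055], [0.597, -0.212, 0.055], [0.468, -0.19, 0.055], [0.469, -0.219, 0.055]] [-0.1084 -0.1384 -0.1074 -0.137 ]
cl plate top [[0.579, -0.194, 0.055], [0.579, -0.202, 0.055], [0.47, -0.199, 0.055], [0.47, -0.208, 0.055]] [-0.1196 -0.1275 -0.1168 -0.1259]
[[-0.913  0.408 -0.   ]
 [ 0.408  0.913 -0.001]
 [-0.    -0.001 -1.   ]]
```

The rail-like things are: long at top (118,265), about 230 mm; mid at (191,268), measuring 179 × 25 mm; and short, in the shadow, at (165,342). The middle-sized one at (191,268) is the rail. The enlarged crop confirms this. The divider grip is at about world (0.510, 0.003), which is tray y = 82 mm. The clamped face is at tray y of about -119.5 mm, so the divider needs to travel about 108 mm.

```bash
python3 -m crank '[[1,[-15,-13,0],-5],[1,[-45,-40,5],-12],[1,[-80,-70,10],-19],[1,[-110,-100,15],-26],[1,[-140,-126,20],-28],[1,[-170,-152,25],-28],[1,[-200,-179,30],-28],[1,[-230,-205,35],-28],[1,[-260,-232,35],-28],[1,[-290,-259,35],-28],[1,[-320,-286,35],-28],[1,[-350,-312,35],-28]]'
```

```text
time: 1.15
ee_pos: [0.4476, 0.1406, 0.1503]
eef_rot: [-0.034, 0.999, 0.0, 0.0]
ft_force: [0.5, 0.5, -0.7]
width: 0.087
```

```bash
python3 -m crank '[[0,[-14,-38,0],0],[0,[-28,-75,5],0],[0,[-42,-112,10],0],[0,[-50,-136,15],0],[0,[-53,-143,20],0],[0,[-53,-143,20],0]]'
python3 - <<'E'
from h import *
snap('wrist','w1');snap('top','t1');crop('t1',262,215,468,305,3.8,'c3')
print(r.read_state()['ee_pos'])
E
```

```text
time: 1.65
ee_pos: [0.5096, 0.0014, 0.1291]
eef_rot: [-0.032, 0.999, -0.0, -0.001]
ft_force: [-0.3, -0.0, 0.0]
width: 0.055
[0.50942225 0.00483888 0.12998407]
```

View pics/w1.png

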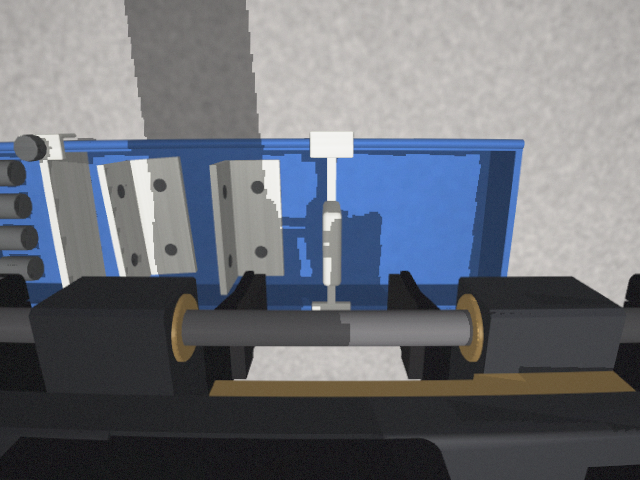

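View pics/t1.png

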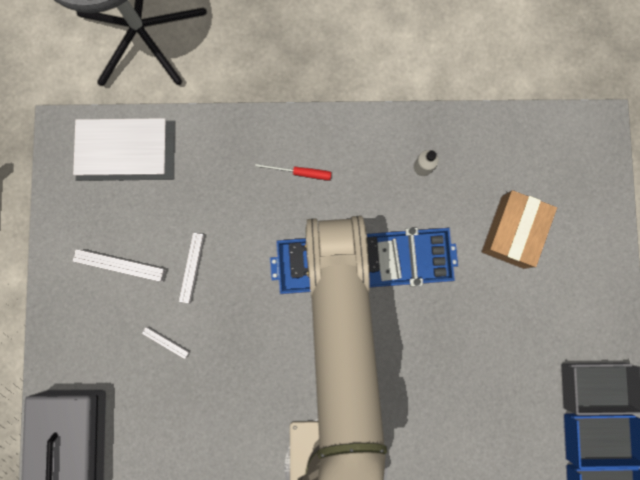

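```bash
python3 - <<'E'
from h import *
c=load('w1')
print(p2w(c,[[324,203],[341,203],[332,243]],.095).round(4), p2w(c,[[311,132],[353,132]],.06).round(4), p2w(c,[[522,140],[140,140]],.049).round(4))
i=cv2.imread('pics/w1.png')[120:320,0:540];cv2.imwrite('pics/w1c.png',cv2.resize(i,None,fx=1.48,fy=1.48))
E
```

```text
[[ 0.4833 -0.0025  0.095 ]
 [ 0.4826  0.0079  0.095 ]
 [ 0.5085  0.0041  0.095 ]] [[ 0.4421 -0.0141  0.06  ]
 [ 0.4403  0.0141  0.06  ]] [[ 0.4371  0.1354  0.049 ]
 [ 0.4548 -0.1358  0.049 ]]
```

View pics/w1c.png

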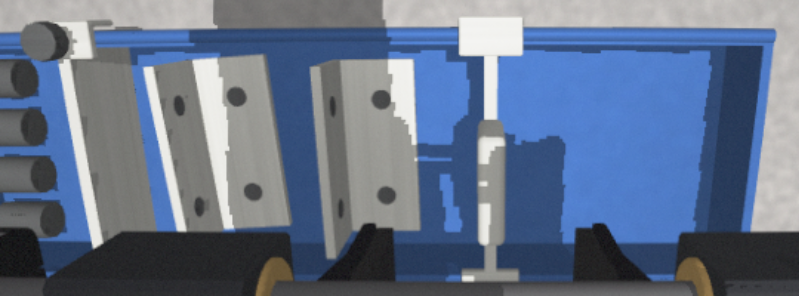

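```bash
python3 -m crank '[[0,[0,-2,30],0],[0,[0,-2,55],0],[0,[0,-2,69],0],[0,[0,-2,69],0],[-1,[0,-2,69],0],[-1,[0,-2,69],0],[-1,[0,-2,69],0],[-1,[0,-2,69],0],[-1,[0,-2,69],0],[-1,[0,-2,69],0]]' 50
```

```text
time: 2.58
ee_pos: [0.5103, 0.0018, 0.0617]
eef_rot: [-0.034, 0.999, 0.0, 0.0]
ft_force: [0.2, -0.6, -0.2]
width: 0.0114
```

```bash
python3 -m crank '[[-1,[0,-5,0],0],[-1,[0,-12,0],0],[-1,[0,-19,0],0],[-1,[0,-26,0],0],[-1,[0,-33,0],0],[-1,[0,-40,0],0],[-1,[0,-47,0],0],[-1,[0,-54,0],0],[-1,[0,-61,0],0],[-1,[0,-68,0],0],[-1,[0,-75,0],0],[-1,[0,-80,0],0]]'
python3 - <<'E'
from h import *
snap('wrist','w2');s=r.read_state();print(s['ft_force'],s['ee_pos'],s['width'])
E
```

```text
time: 3.58
ee_pos: [0.5155, -0.0791, 0.0612]
eef_rot: [-0.034, 0.999, -0.0, 0.0]
ft_force: [0.5, -0.1, 0.2]
width: 0.0006
[ 0.71791823 -1.09385153 -0.10780126] [ 0.51541702 -0.08004101  0.06125177] -1.8229074331984013e-05
```

View pics/w2.png

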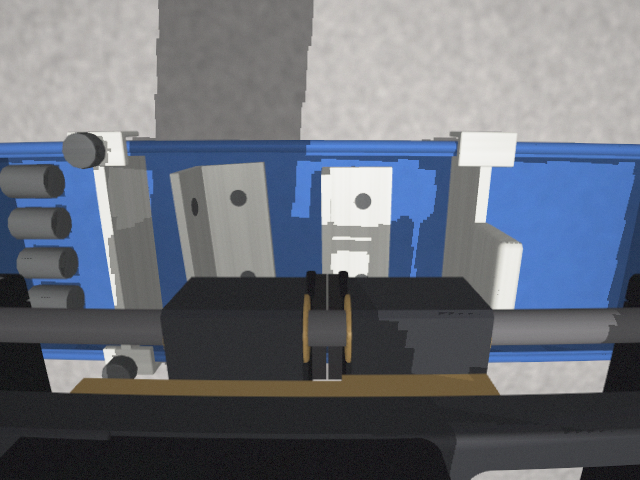

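```bash
python3 - <<'E'
from h import *
c=load('w2');s=r.read_state()
print(p2w(c,[[459,132],[515,132]],.06).round(4),p2w(c,[[498,240],[522,240]],.095).round(4))
print(w2p(c,[s['ee_pos'],s['ee_pos']+[0,0,.019]]), w2p(load('w1'),[[.51,.003,.061],[.51,.003,.08],[.486,.003,.095],[.534,.003,.095]]))
snap('scene','s2');crop('s2',180,190,400,300,3.6,'s2c')
E
```

```text
[[ 0.4419 -0.0177  0.06  ]
 [ 0.4396  0.011   0.06  ]] [[ 0.4877 -0.0043  0.095 ]
 [ 0.487   0.0067  0.095 ]]
[[326.09214669 262.41574884]
 [326.04171248 275.18815686]] [[329.69533133 231.39930665]
 [329.89255399 238.6981514 ]
 [332.68923643 207.86411926]
 [327.57869959 280.69863911]]
```

View pics/s2c.png

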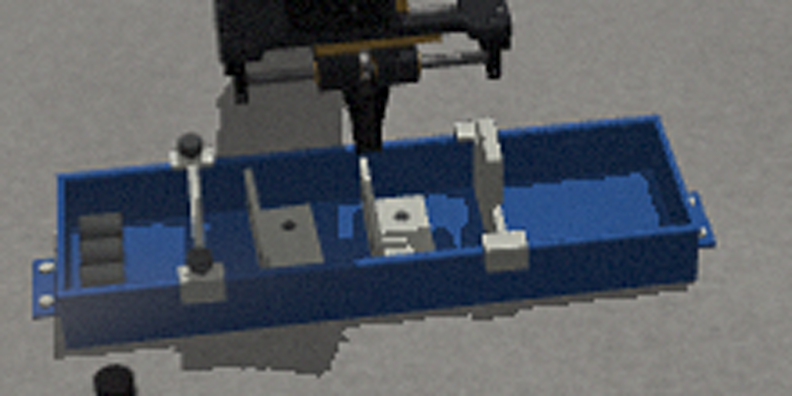

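```bash
python3 - <<'E'
from h import *
c=load('s2');s=r.read_state();p=s['ee_pos'];print(p)
for z in(0,.02,.04): print(z,((w2p(c,[p+[0,0,z]])-[180,190])*3.6).round(1))
print('grip',((w2p(c,[[.534,.001,.095],[.486,.001,.095],[.534,.001,.055]])-[180,190])*3.6).round(1))
crop('s2',220,160,340,250,6.6,'s2d')
E
```

```text
[ 0.5154561  -0.07921944  0.06124856]
0 [[369.3 186.8]]
0.02 [[368.2 164.2]]
0.04 [[367.  141.1]]
grip [[486.1 157.7]
 [479.8 116. ]
 [486.4 203.3]]
```

View pics/s2d.png

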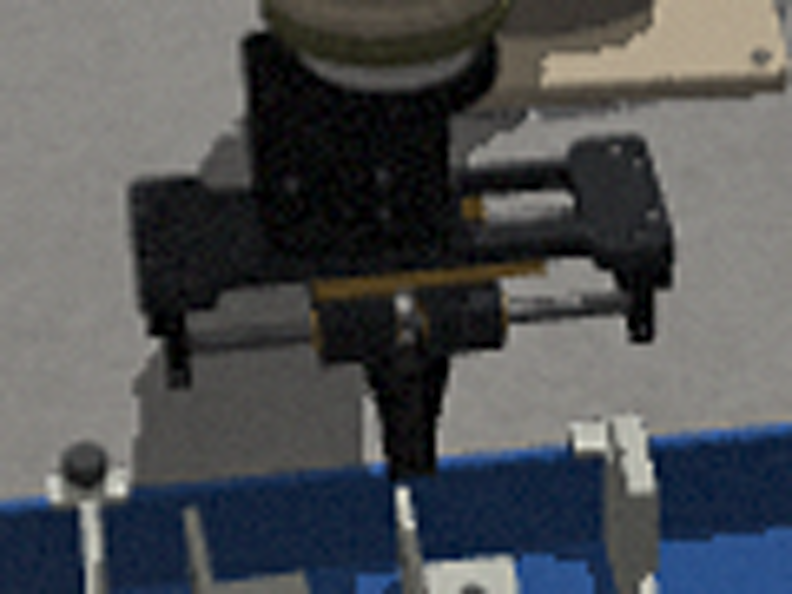

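```bash
python3 - <<'E'
from h import *
crop('w2',230,240,430,390,4,'w2d')
c=load('w2');p=r.read_state()['ee_pos']
for z in(0,.015,.03,.045,.06): print(z,(w2p(c,[p+[0,0,z]])-[230,240])*4)
E
```

```text
0 [[390.36845653  90.31277434]]
0.015 [[390.65089311 129.90332072]]
0.03 [[390.97757001 175.72263226]]
0.045 [[391.35965463 229.35085376]]
0.06 [[391.81236702 292.94493226]]
```

View pics/w2d.png

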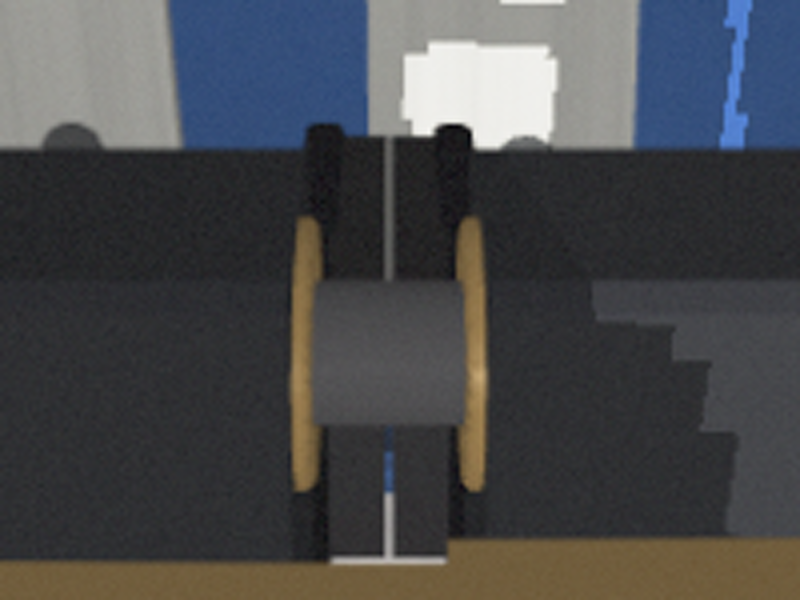

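```bash
python3 - <<'E'
from h import *
p=r.read_state()['ee_pos']
for z in np.arange(0,.05,.005):
    print(round(z,3),((w2p(load('s2'),[p+[.0095,0,z]])-[220,160])*6.6).round(0),((w2p(load('w2'),[p+[-.0095,-.008,z],p+[-.0095,.008,z],p+[-.003,.008,z]])-[230,240])*4).round(0).tolist())
E
```

```text
0.0 [[414. 556.]] [[336.0, 20.0], [454.0, 28.0], [451.0, 73.0]]
0.005 [[414. 546.]] [[335.0, 31.0], [456.0, 39.0], [452.0, 85.0]]
0.01 [[413. 535.]] [[333.0, 43.0], [458.0, 51.0], [454.0, 98.0]]
0.015 [[413. 525.]] [[332.0, 55.0], [460.0, 63.0], [455.0, 112.0]]
0.02 [[412. 514.]] [[331.0, 68.0], [461.0, 76.0], [457.0, 126.0]]
0.025 [[412. 504.]] [[329.0, 81.0], [463.0, 90.0], [459.0, 141.0]]
0.03 [[411. 493.]] [[328.0, 95.0], [465.0, 104.0], [461.0, 156.0]]
0.035 [[411. 483.]] [[326.0, 110.0], [468.0, 119.0], [463.0, 173.0]]
0.04 [[410. 472.]] [[324.0, 126.0], [470.0, 135.0], [465.0, 190.0]]
0.045 [[410. 461.]] [[323.0, 143.0], [472.0, 152.0], [467.0, 208.0]]
```

The pinch closed over the top of the grip. Both the scene view and the wrist view show the fingertips about 35–40 mm higher than the reported TCP, and the divider barely moved (about 2 mm). I'll raise the tool, cross to the bay side, and check the real tip height by a guarded touch on the bay floor.

```bash
python3 -m crank '[[-1,[0,0,-30],0],[-1,[0,0,-70],0],[-1,[0,10,-90],0],[-1,[0,40,-90],0],[-1,[0,80,-90],0],[-1,[0,120,-90],0],[-1,[0,145,-90],0],[-1,[0,150,-80],0],[-1,[0,150,-40],0],[-1,[0,150,0],0],[-1,[0,150,10],0],[-1,[0,150,20],0]]' 20
python3 - <<'E'
from h import *
snap('scene','s3');crop('s3',220,160,380,280,5,'s3c')
p=r.read_state()['ee_pos'];print(p, ((w2p(load('s3'),[p+[.0095,0,0],p+[.0095,0,.04]])-[220,160])*5).round(0))
E
```

```text
time: 4.68
ee_pos: [0.5041, 0.0709, 0.0399]
eef_rot: [-0.034, 0.999, -0.001, -0.001]
ft_force: [-0.8, 0.0, 0.5]
width: 0.0
[0.50428877 0.07091409 0.03936483] [[608. 423.]
 [610. 361.]]
```

View pics/s3c.png

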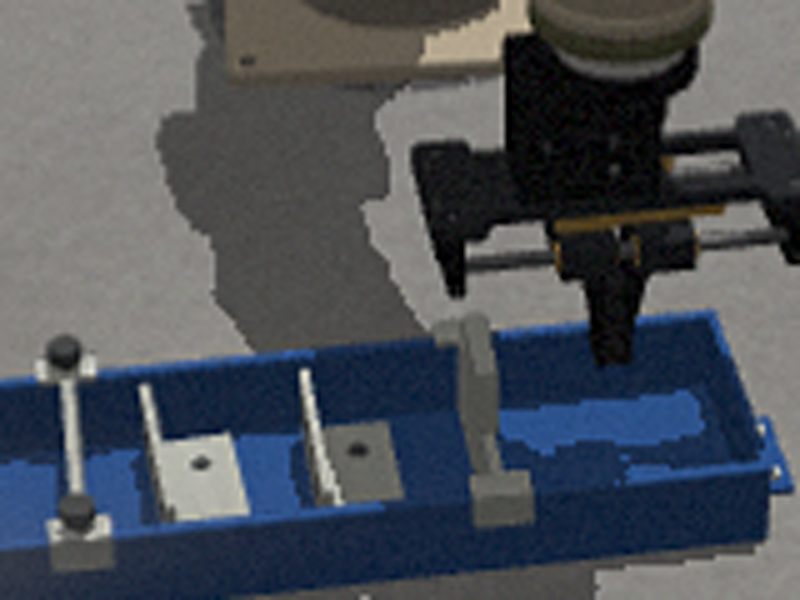

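Two views agree that the real tip is about 38–40 mm above the reported TCP. I'll push the grip's +y face with closed fingers, tip at about z 0.07.

```bash
python3 -m crank '[[-1,[0,-10,5],0],[-1,[0,-25,10],0],[-1,[0,-35,10],0],[-1,[0,-42,10],0],[-1,[0,-48,10],0],[-1,[0,-54,10],0],[-1,[0,-60,10],0],[-1,[0,-65,10],0],[-1,[0,-70,10],0]]' 40
python3 - <<'E'
from h import *
snap('scene','s4');crop('s4',180,160,380,290,4,'s4c');snap('wrist','w4')
E
```

```text
time: 5.48
ee_pos: [0.5107, 0.002, 0.0318]
eef_rot: [-0.034, 0.999, 0.0, 0.001]
ft_force: [0.4, 3.0, 3.3]
width: 0.0007
```

View pics/s4c.png

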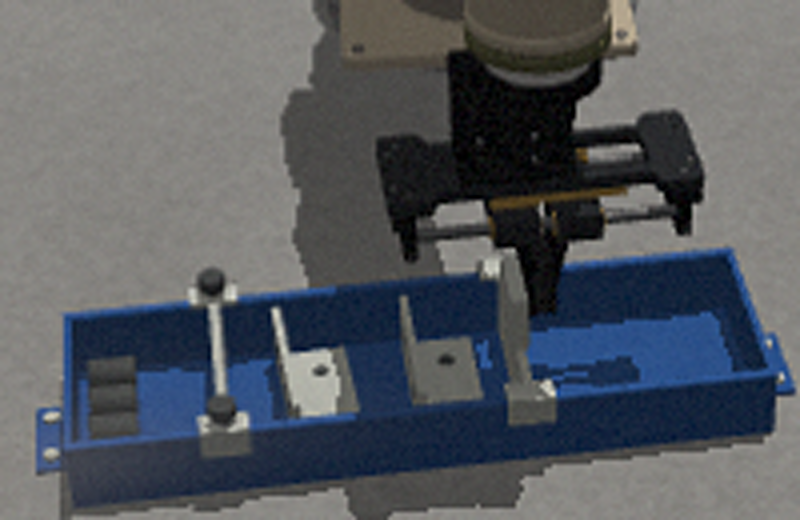

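View pics/w4.png

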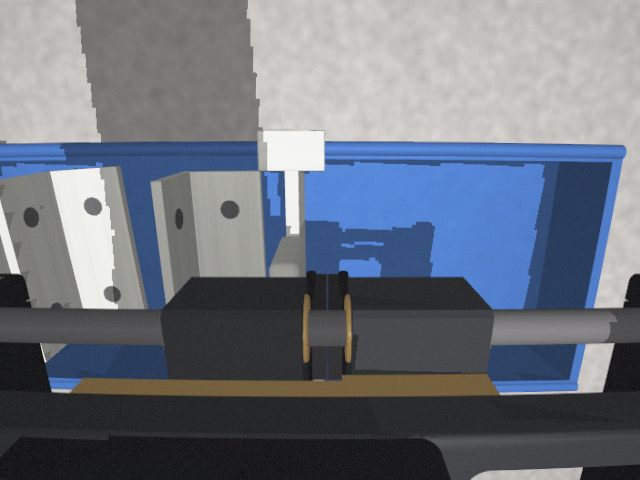

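```bash
cat > dv.py <<'E'
from geo import *
ctr=np.array([.51663,-.07881,0]); ty=np.array([-.0658,.9978,0])
def ty_of(tag,uv,z):
    return ((p2w(load(tag),uv,z)-ctr)@ty).round(4)
E
python3 - <<'E'
from dv import *
print(ty_of('w4',[[259,130],[324,130]],.06),ty_of('w4',[[259,130],[324,130]],.055),ty_of('w1',[[311,132],[353,132]],.06))
E
python3 -m crank '[[-1,[0,-6,0],0],[-1,[0,-12,0],0],[-1,[0,-18,0],0],[-1,[0,-24,0],0],[-1,[0,-30,0],0],[-1,[0,-36,0],0],[-1,[0,-42,0],0],[-1,[0,-47,0],0],[-1,[0,-52,0],0],[-1,[0,-56,0],0],[-1,[0,-60,0],0],[-1,[0,-60,0],0]]'
python3 - <<'E'
from h import *
snap('scene','s5');crop('s5',180,160,380,290,4,'s5c');snap('wrist','w5')
E
```

```text
[0.05   0.0778] [0.0491 0.0778] [0.0694 0.0977]
time: 6.58
ee_pos: [0.5141, -0.0589, 0.0313]
eef_rot: [-0.034, 0.999, 0.0, 0.0]
ft_force: [1.6, 2.9, 2.7]
width: 0.0005
```

View pics/s5c.png

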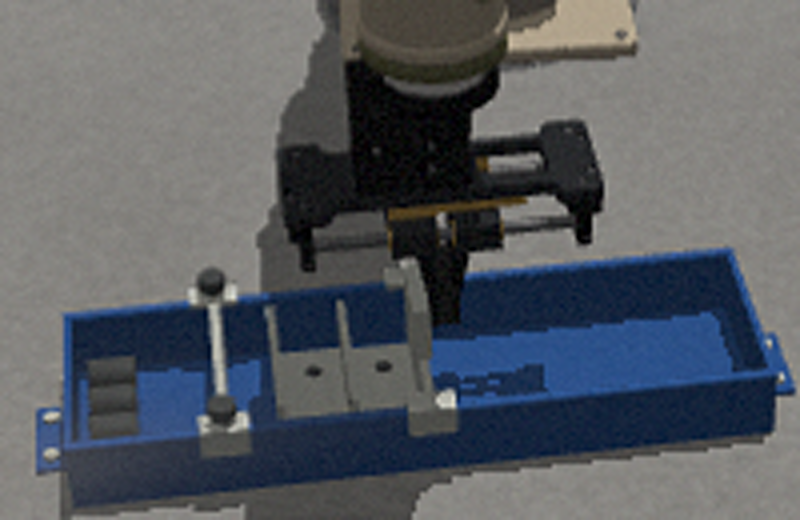

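View pics/w5.png

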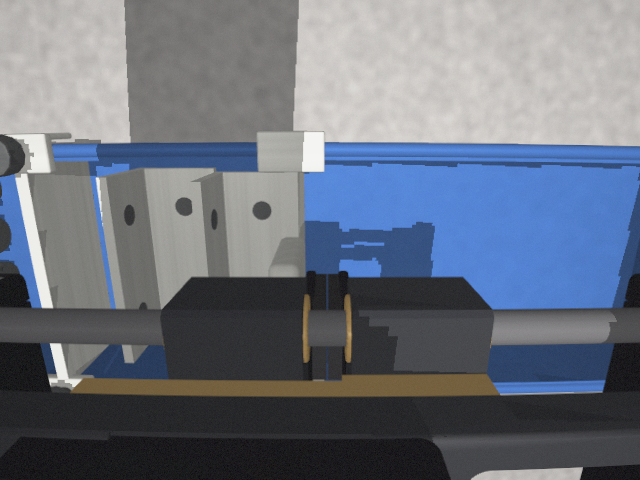

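The brackets have closed on each other and stand upright. About 29 mm remain to the clamped divider, so I'll push 24 mm and then go slowly.

```bash
python3 -m crank '[[-1,[0,-4,0],0],[-1,[0,-8,0],0],[-1,[0,-12,0],0],[-1,[0,-15,0],0],[-1,[0,-18,0],0],[-1,[0,-20,0],0],[-1,[0,-22,0],0],[-1,[0,-22,0],0]]'
```

```text
time: 7.35
ee_pos: [0.5153, -0.0799, 0.0311]
eef_rot: [-0.034, 0.999, 0.0, -0.0]
ft_force: [-0.1, 5.2, 2.9]
width: 0.0004
```

```bash
python3 -m crank '[[-1,[0,-1,0],0],[-1,[0,-2,0],0],[-1,[0,-2,0],0]]'; python3 - <<'E'
from h import *
snap('wrist','w6')
E
```

```text
time: 7.6
ee_pos: [0.5154, -0.0816, 0.0311]
eef_rot: [-0.034, 0.999, 0.0, -0.0]
ft_force: [0.1, 5.7, 4.2]
width: 0.0003
```

View pics/w6.png

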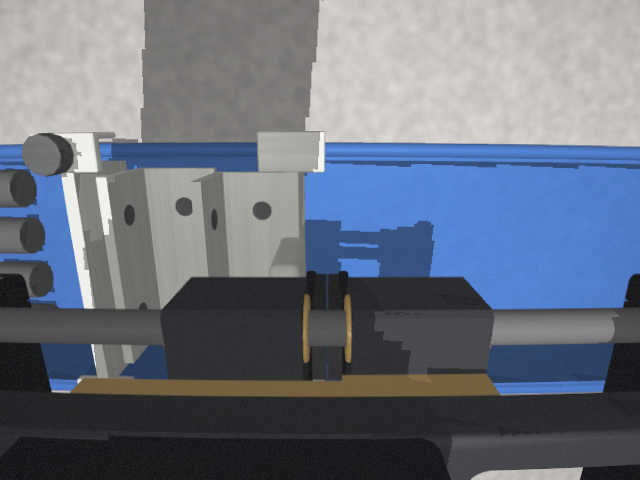

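```bash
python3 -m crank '[[-1,[0,-1,0],0],[-1,[0,-1.5,0],0],[-1,[0,-1.5,0],0]]'
```

```text
time: 7.9
ee_pos: [0.5155, -0.083, 0.0311]
eef_rot: [-0.034, 0.999, 0.0, -0.0]
ft_force: [-0.6, 5.2, 3.9]
width: 0.0004
```

```bash
python3 -m crank '[[-1,[0,-1,0],0],[-1,[0,-1,0],0],[-1,[0,-1,0],0]]'
```

```text
time: 8.15
ee_pos: [0.5156, -0.084, 0.0311]
eef_rot: [-0.034, 0.999, 0.0, -0.0]
ft_force: [-0.8, 4.6, 2.8]
width: 0.0006
```

```bash
python3 -m crank '[[-1,[0,-0.5,0],0],[-1,[0,-1,0],0],[-1,[0,-1,0],0]]'
```

```text
time: 8.4
ee_pos: [0.5157, -0.0849, 0.0311]
eef_rot: [-0.034, 0.999, 0.0, -0.0]
ft_force: [-0.2, 6.7, 3.9]
width: 0.0007
```

```bash
python3 -m crank '[[-1,[0,-0.5,0],0],[-1,[0,-1,0],0],[-1,[0,-1,0],0]]'
```

```text
time: 8.65
ee_pos: [0.5157, -0.0859, 0.0311]
eef_rot: [-0.034, 0.999, 0.0, -0.0]
ft_force: [-0.8, 5.8, 3.1]
width: 0.0002
```

```bash
python3 -m crank '[[-1,[0,-0.5,0],0],[-1,[0,-1,0],0],[-1,[0,-1,0],0]]'
```

```text
time: 8.9
ee_pos: [0.5158, -0.0869, 0.0311]
eef_rot: [-0.034, 0.999, 0.0, -0.0]
ft_force: [-0.1, 6.4, 3.6]
width: 0.0007
```

```bash
python3 -m crank '[[-1,[0,-0.5,0],0],[-1,[0,-1,0],0],[-1,[0,-1,0],0]]'
```

```text
time: 9.15
ee_pos: [0.5158, -0.0879, 0.0311]
eef_rot: [-0.034, 0.999, 0.0, -0.0]
ft_force: [-1.4, 5.6, 3.5]
width: 0.0003
```

```bash
python3 -m crank '[[-1,[0,-0.5,0],0],[-1,[0,-0.8,0],0],[-1,[0,-0.8,0],0]]'; python3 - <<'E'
from h import *
snap('wrist','w7');crop('w7',0,110,330,300,2.4,'w7c')
E
```

```text
time: 9.4
ee_pos: [0.5159, -0.0887, 0.0311]
eef_rot: [-0.034, 0.999, 0.0, -0.0]
ft_force: [-0.5, 5.0, 3.4]
width: 0.0005
```

View pics/w7c.png

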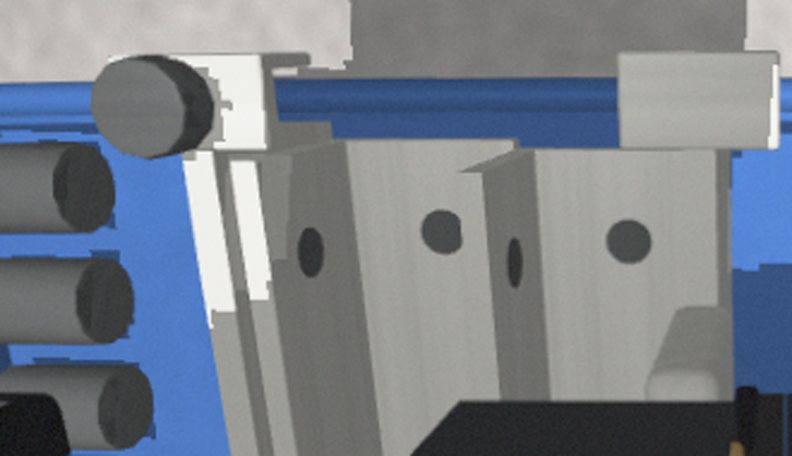

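```bash
python3 -m crank '[[-1,[0,-0.5,0],0],[-1,[0,-1,0],0],[-1,[0,-1,0],0]]'
```

```text
time: 9.7
ee_pos: [0.5159, -0.0891, 0.0311]
eef_rot: [-0.035, 0.999, 0.001, -0.0]
ft_force: [-1.2, 8.3, 5.1]
width: 0.0004
```

```bash
python3 -m crank '[[-1,[0,-0.5,0],0],[-1,[0,-1,0],0],[-1,[0,-1,0],0]]'
```

```text
time: 9.95
ee_pos: [0.5159, -0.0891, 0.0311]
eef_rot: [-0.035, 0.999, 0.001, -0.001]
ft_force: [-1.6, 11.5, 5.2]
width: 0.0003
```

```bash
python3 -m crank '[[-1,[0,-0.4,0],0],[-1,[0,-0.7,0],0],[-1,[0,-0.7,0],0]]'
```

```text
time: 10.2
ee_pos: [0.5159, -0.0891, 0.031]
eef_rot: [-0.035, 0.999, 0.002, -0.001]
ft_force: [-3.0, 13.0, 6.2]
width: 0.0007
```

Position has stopped at y = -0.0891 while the force climbs, so the row is going solid. I'll press a bit more to seat it, staying well below 60 N.

```bash
python3 -m crank '[[-1,[0,-1,0],0],[-1,[0,-2,0],0],[-1,[0,-2,0],0]]'
```

```text
time: 10.45
ee_pos: [0.5159, -0.0892, 0.0311]
eef_rot: [-0.036, 0.999, 0.003, -0.001]
ft_force: [-4.6, 20.0, 8.7]
width: 0.0004
```

```bash
python3 -m crank '[[-1,[0,-1,0],0],[-1,[0,-2,0],0],[-1,[0,-2,0],0]]';python3 - <<'E'
from h import *
snap('wrist','w8');crop('w8',0,110,330,300,2.4,'w8c');print(r.read_state()['ft_force'])
E
```

```text
time: 10.7
ee_pos: [0.5159, -0.0892, 0.0311]
eef_rot: [-0.037, 0.999, 0.004, -0.001]
ft_force: [-6.8, 27.2, 11.3]
width: 0.0002
[-6.36429271 25.77206646 12.02297876]
```

View pics/w8c.png

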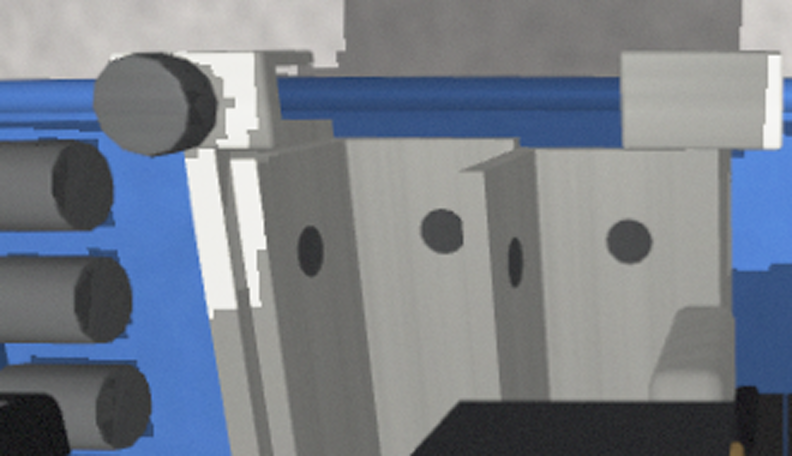

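The row is solid: 27 N with no further motion, and it looks closed in the picture. I'll back off, lift, and head for the rail.

```bash
python3 -m crank '[[-1,[0,5,0],0],[-1,[0,10,0],0],[-1,[0,16,0],0],[-1,[0,26,-10],0],[-1,[0,40,-40],0],[0,[0,60,-80],0],[0,[0,95,-90],3],[0,[0,135,-90],8],[0,[0,175,-90],14],[0,[0,215,-90],14.5],[0,[-3,255,-90],14.5],[0,[-6,295,-90],14.5]]'
python3 - <<'E'
from h import *
s=r.read_state();print(s['joint_positions'].round(2),s['ee_pos'],s['eef_rot'])
E
```

```text
time: 11.75
ee_pos: [0.5023, 0.1997, 0.1211]
eef_rot: [0.093, 0.996, -0.0, 0.0]
ft_force: [0.9, -0.2, 0.7]
width: 0.0384
[-0.67  0.19  0.23  1.78 -0.05  1.17  0.96] [0.50228761 0.19974698 0.12112022] [ 9.30718968e-02  9.95659344e-01 -2.79533133e-04  1.22697755e-04]
```

```bash
python3 -m crank '[[0,[8,40,0],0],[0,[15,80,0],0],[0,[22,120,10],0],[0,[27,150,20],0],[0,[29,162,25],0],[0,[29,162,25],0]]'
python3 - <<'E'
from h import *
snap('wrist','w9');snap('top','t9');crop('t9',262,215,468,305,3.8,'t9c');snap('scene','s9')
s=r.read_state();print(s['ee_pos'],s['width'])
E
```

```text
time: 12.25
ee_pos: [0.5021, 0.3656, 0.0939]
eef_rot: [0.09, 0.996, -0.001, -0.001]
ft_force: [0.3, -0.4, -0.3]
width: 0.0437
[0.50491017 0.36103197 0.09628427] 0.04331583529112347
```

View pics/w9.png

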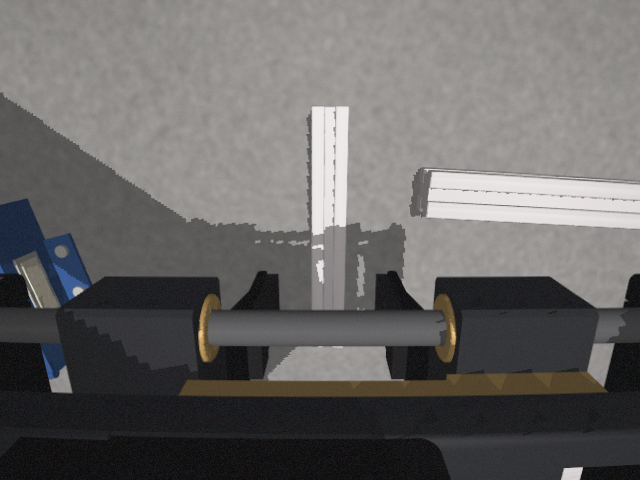

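View pics/t9c.png

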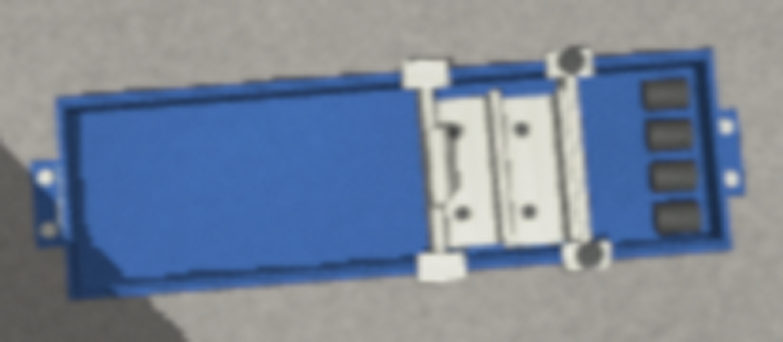

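View pics/s9.png

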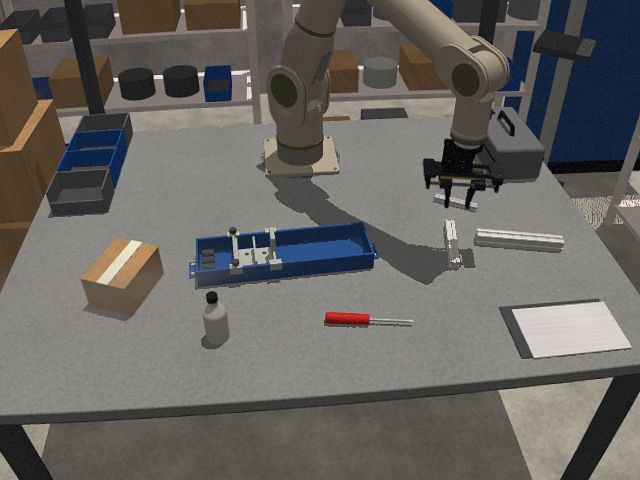

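```bash
python3 - <<'E'
from dv import *
c=load('w9');w=p2w(c,[[312,107],[349,107],[311,220],[347,220]],.025);print(w.round(4))
s=r.read_state();p=s['ee_pos'];print(p,s['eef_rot'])
e=(w[0]+w[1])/2; u=np.array([np.cos(np.radians(-10.6)),np.sin(np.radians(-10.6)),0]); 
print('end',e,'top est ends',(ra[0]+ra[1])/2,(ra[2]+ra[3])/2, 'mid from wrist end', e+.09*u)
c2=load('t9'); q2=lambda a:q(a,(262,215),3.8)
def c2c(a,b): return ((p2w(c2,q2([a]),.06)-p2w(c2,q2([b]),.06))@ty).round(4)
print(c2c([402,60],[547,48]),c2c([449,59],[592,47]),c2c([417,256],[563,244]),c2c([465,254],[609,242]))
# grasp-relative shift
from scipy.spatial.transform import Rotation as R
m=R.from_quat(s['eef_rot']).as_matrix(); 
for tgt in (e+.09*u,np.array([.5037,.364,.025])): print(((tgt-p)@m*1000).round(1))
E
```

```text
[[0.4172 0.3709 0.025 ]
 [0.4216 0.395  0.025 ]
 [0.4925 0.3557 0.025 ]
 [0.4971 0.3808 0.025 ]]
[0.50491017 0.36103197 0.09628427] [ 9.35631665e-02  9.95613073e-01 -6.66103427e-04  3.14352778e-04]
end [0.41940991 0.38292202 0.025     ] top est ends [0.59133702 0.34751041 0.025     ] [0.41597315 0.38044579 0.025     ] mid from wrist end [0.50787409 0.36636639 0.025     ]
[0.0963] [0.095] [0.096] [0.0948]
[-1.9  5.9 71.3]
[ 1.8  2.8 71.3]
```

```bash
python3 -m crank '[[0,[0,4,25],0],[0,[0,4,55],0],[0,[0,4,85],0],[0,[0,4,105],0],[0,[0,4,110],0],[0,[0,4,110],0]]'
python3 - <<'E'
from h import *
snap('scene','s10');crop('s10',400,150,520,240,6.6,'s10c')
s=r.read_state();p=s['ee_pos'];print(p,s['ft_force'],((w2p(load('s10'),[p+[.0095,-.022,.039],p+[.0095,.022,.039],p*[1,1,0]+[0.08,-.0],[p[0]+.0095,p[1],0]] if 0 else [p+[.0095,-.022,.039],p+[.0095,.022,.039]])-[400,150])*6.6).round())
E
```

```text
time: 12.9
ee_pos: [0.5048, 0.3649, -0.0144]
eef_rot: [0.094, 0.996, -0.001, -0.0]
ft_force: [-0.8, -0.6, 0.4]
width: 0.0436
[ 0.50568884  0.36598248 -0.01277342] [-0.42738326  0.3642253   0.16453039] [[297. 610.]
 [404. 603.]]
```

View pics/s10c.png

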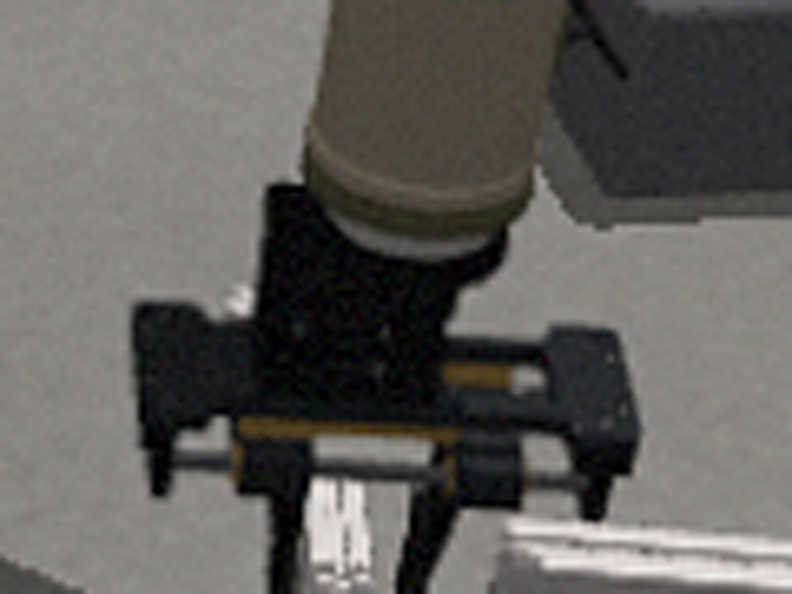

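TCP now reads z = -0.013 with no contact, which confirms the ~39 mm offset. I'll descend carefully from here.

```bash
python3 -m crank '[[0,[0,0,5],0],[0,[0,0,10],0],[0,[0,0,13],0],[0,[0,0,13],0]]'
python3 - <<'E'
from h import *
snap('scene','s11');crop('s11',400,180,520,270,6.6,'s11c')
print(r.read_state()['ft_force'])
E
```

```text
time: 13.28
ee_pos: [0.5046, 0.3671, -0.0269]
eef_rot: [0.092, 0.996, -0.0, -0.0]
ft_force: [-0.0, -0.1, 1.3]
width: 0.0435
[ 1.40284493 -0.1782549   0.25069438]
```

View pics/s11c.png

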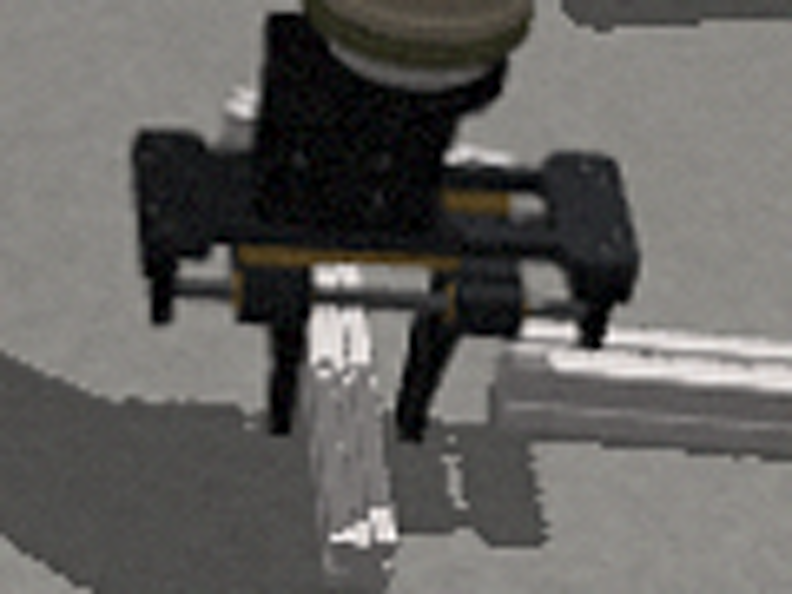

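```bash
python3 -m crank '[[0,[0,0,3],0],[0,[0,0,5],0],[0,[0,0,5],0],[0,[0,0,5],0]]'
python3 - <<'E'
from h import *
s=r.read_state();p=s['ee_pos'];print(p,s['ft_force'])
for z in(.03,.035,.04,.045): print(z,((w2p(load('s11'),[p+[.0095,-.022,z+.006],p+[.0095,.022,z+.006]])-[400,180])*6.6).round().tolist())
E
```

```text
time: 13.67
ee_pos: [0.5046, 0.3671, -0.0319]
eef_rot: [0.092, 0.996, -0.0, -0.0]
ft_force: [0.2, -0.1, 0.8]
width: 0.0433
[ 0.50462784  0.36710389 -0.03186439] [ 0.15597106 -0.06280641  0.76080861]
0.03 [[292.0, 454.0], [398.0, 447.0]]
0.035 [[294.0, 444.0], [400.0, 437.0]]
0.04 [[296.0, 434.0], [402.0, 427.0]]
0.045 [[297.0, 424.0], [404.0, 418.0]]
```

Offset is about 38 mm, so the tip is now about 6 mm above the bench. Closing on the rail.

```bash
python3 -m crank '[[-1,[0,0,0],0],[-1,[0,0,0],0],[-1,[0,0,0],0],[-1,[0,0,0],0],[-1,[0,0,0],0],[-1,[0,0,0],0],[-1,[0,0,0],0]]' 35
```

```text
time: 14.25
ee_pos: [0.5048, 0.3671, -0.0316]
eef_rot: [0.092, 0.996, 0.0, 0.0]
ft_force: [0.2, -0.6, 0.5]
width: 0.0249
```

```bash
python3 -m crank '[[-1,[0,0,-5],0],[-1,[0,0,-15],0],[-1,[0,0,-35],0],[-1,[0,0,-60],0],[-1,[0,0,-90],0],[-1,[0,0,-115],0],[-1,[0,0,-130],0],[-1,[0,0,-130],0]]'
python3 - <<'E'
from h import *
snap('wrist','w12')
s=r.read_state();print(s['ee_pos'],s['width'],s['joint_positions'].round(2), s['ft_force'])
E
```

```text
time: 14.92
ee_pos: [0.5066, 0.3686, 0.1032]
eef_rot: [0.093, 0.996, 0.003, 0.002]
ft_force: [0.8, -0.3, -0.9]
width: 0.025
[0.50569135 0.36792484 0.10060214] 0.024622013216681483 [-0.82  0.38  0.15  1.58 -0.06  1.18  0.73] [ 0.55359758 -0.01680726 -2.66999441]
```

View pics/w12.png

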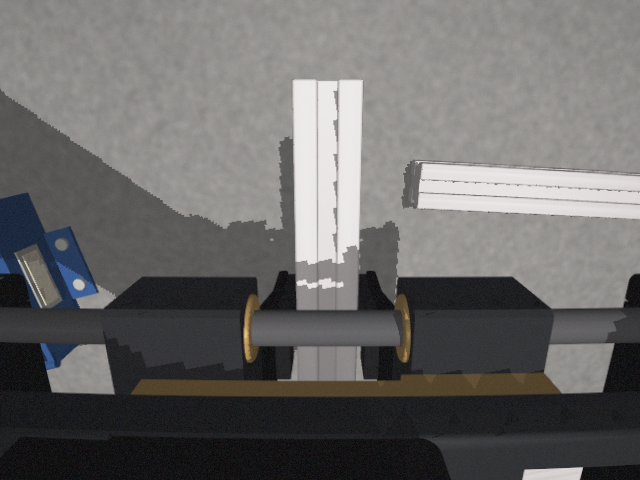

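```bash
python3 -m crank '[[-1,[-2,-10,0],3],[-1,[-6,-30,0],8],[-1,[-12,-60,0],15],[-1,[-18,-92,0],22],[-1,[-25,-125,0],29],[-1,[-32,-158,0],36],[-1,[-39,-191,0],43],[-1,[-46,-224,0],50],[-1,[-52,-257,0],57],[-1,[-58,-287,0],64],[-1,[-64,-315,0],70],[-1,[-68,-333,0],74]]'
```

```text
time: 15.97
ee_pos: [0.5091, 0.0238, 0.0972]
eef_rot: [0.676, 0.737, -0.001, -0.0]
ft_force: [-0.2, 0.1, -2.1]
width: 0.0249
```

```bash
python3 -m crank '[[-1,[0,0,0],0.75],[-1,[0,0,0],1.5],[-1,[0,0,0],1.5],[-1,[0,0,0],1.5]]'
python3 - <<'E'
from h import *
from scipy.spatial.transform import Rotation as R
snap('wrist','w13');snap('scene','s13');crop('s13',180,150,400,300,3.6,'s13c')
s=r.read_state();m=R.from_quat(s['eef_rot']).as_matrix();print(s['ee_pos'],s['width'],m.round(3).tolist(),np.degrees(np.arctan2(m[1,1],m[0,1])))
print(((np.array([.5103,.017,0])-s['ee_pos'])@m*1000).round(1))
E
```

```text
time: 16.3
ee_pos: [0.5098, 0.0286, 0.0977]
eef_rot: [0.682, 0.732, -0.0, -0.0]
ft_force: [0.5, 1.2, -1.4]
width: 0.0248
[0.51005886 0.02833569 0.09792398] 0.02477599019561713 [[-0.07, 0.998, -0.0], [0.998, 0.07, -0.0], [0.0, -0.0, -1.0]] 4.034436913235548
[-11.3  -0.5  97.9]
```

View pics/w13.png

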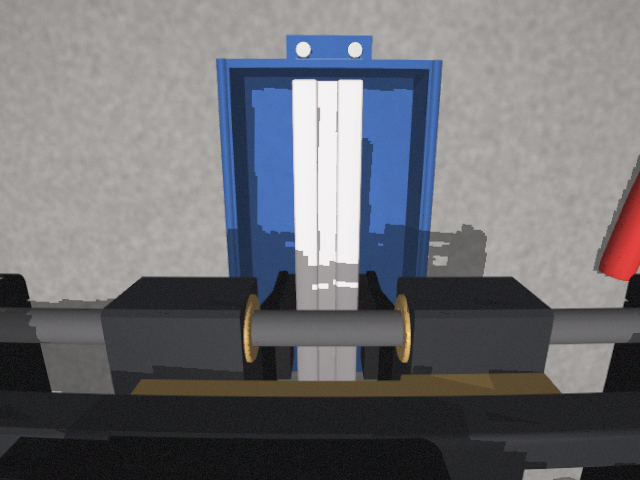

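View pics/s13c.png

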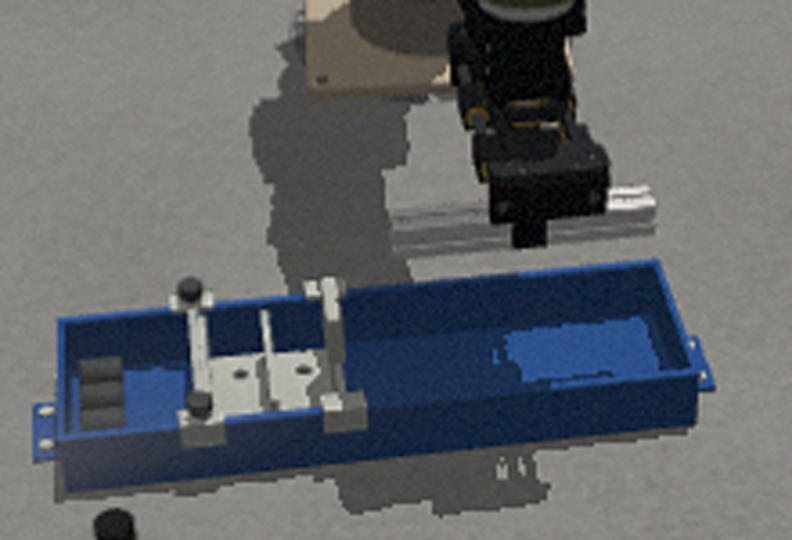

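```bash
python3 - <<'E'
from dv import *
tx=np.array([.9978,.0658,0])
for z in(.155,.160): 
    w=p2w(load('w13'),[[293,80],[361,80]],z); print(z,w.round(4).tolist(),((w-ctr)@ty).round(4),((w-ctr)@tx).round(4))
w=p2w(load('w13'),[[217,59],[441,61]],.049);print('corners',w.round(4).tolist(),((w-ctr)@ty).round(4),((w-ctr)@tx).round(4))
p=r.read_state()['ee_pos'];print(((p-ctr)@ty),((p-ctr)@tx))
E
```

```text
0.155 [[0.4933, 0.1155, 0.155], [0.5168, 0.1171, 0.155]] [0.1954 0.1955] [-0.0105  0.0131]
0.16 [[0.4938, 0.1149, 0.16], [0.5164, 0.1165, 0.16]] [0.1948 0.1949] [-0.0101  0.0127]
corners [[0.4376, 0.1359, 0.049], [0.5715, 0.1443, 0.049]] [0.2194 0.219 ] [-0.0647  0.0694]
0.1073423514046222 0.0004935064375548075
```

```bash
python3 -m crank '[[-1,[-5,0,10],0],[-1,[-10,0,25],0],[-1,[-10,0,42],0],[-1,[-10,0,60],0],[-1,[-10,0,76],0],[-1,[-10,0,90],0],[-1,[-10,0,101],0],[-1,[-10,0,109],0],[-1,[-10,0,115],0],[-1,[-10,0,118],0],[-1,[-10,0,119],0],[-1,[-10,0,119],0]]'
```

```text
time: 17.4
ee_pos: [0.5112, 0.0174, -0.0206]
eef_rot: [0.683, 0.731, 0.0, 0.0]
ft_force: [-0.7, 0.4, -1.4]
width: 0.0249
```

```bash
python3 -m crank '[[-1,[0,0,1],0],[-1,[0,0,2],0],[-1,[0,0,3],0],[-1,[0,0,3],0]]'
```

```text
time: 17.73
ee_pos: [0.511, 0.0174, -0.0237]
eef_rot: [0.683, 0.731, 0.0, -0.0]
ft_force: [-0.2, -0.2, -2.0]
width: 0.0248
```

```bash
python3 -m crank '[[-1,[0,0,1],0],[-1,[0,0,2],0],[-1,[0,0,2],0]]';python3 - <<'E'
from h import *
snap('scene','s14');crop('s14',180,150,400,300,3.6,'s14c')
E
```

```text
time: 17.98
ee_pos: [0.5108, 0.0173, -0.0259]
eef_rot: [0.683, 0.731, -0.0, -0.0]
ft_force: [-0.7, 0.5, -1.8]
width: 0.0243
```

View pics/s14c.png

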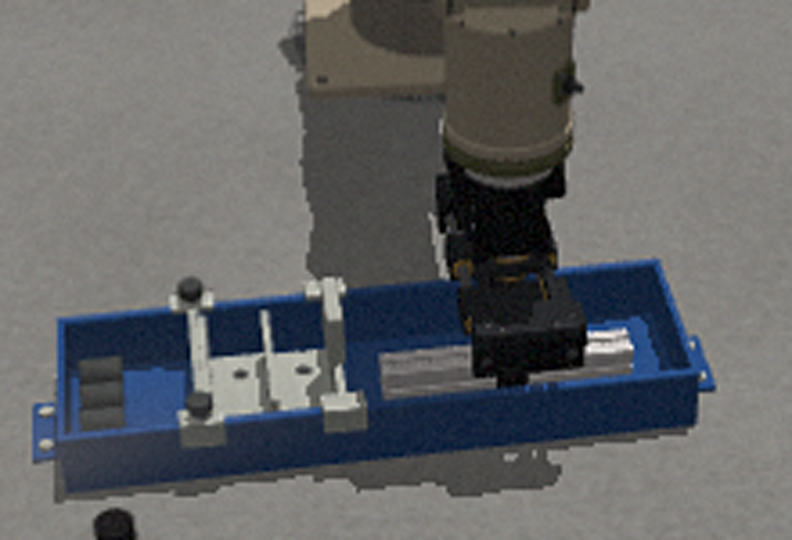

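```bash
python3 -m crank '[[-1,[0,0,0.5],0],[-1,[0,0,1],0],[-1,[0,0,1],0]]'
```

```text
time: 18.28
ee_pos: [0.511, 0.0174, -0.0267]
eef_rot: [0.683, 0.731, 0.0, -0.0]
ft_force: [-0.7, -0.9, -0.2]
width: 0.0249
```

```bash
python3 -m crank '[[-1,[0,0,0.5],0],[-1,[0,0,1],0],[-1,[0,0,1],0]]'
```

```text
time: 18.53
ee_pos: [0.511, 0.0174, -0.0267]
eef_rot: [0.683, 0.731, 0.0, -0.0]
ft_force: [-7.0, -0.2, 15.3]
width: 0.0244
```

Floor contact felt at exactly the predicted height, with 15 N upward. I'll ease off slightly, open partway, and lift.

```bash
python3 -m crank '[[-1,[0,0,-0.7],0],[-0.1,[0,0,-0.7],0],[-0.1,[0,0,-0.7],0],[-0.1,[0,0,-0.7],0],[-0.1,[0,0,-0.7],0]]'
```

```text
time: 18.95
ee_pos: [0.511, 0.0174, -0.0271]
eef_rot: [0.683, 0.731, 0.0, 0.0]
ft_force: [-0.0, -0.6, -0.1]
width: 0.0375
```

```bash
python3 -m crank '[[-0.1,[0,0,-4],0],[-0.1,[0,0,-14],0],[-0.1,[0,0,-34],0],[-0.1,[0,0,-70],0],[-0.1,[0,0,-110],0],[-0.1,[0,0,-150],0],[-0.1,[20,0,-170],0],[-0.1,[60,0,-180],0],[-0.1,[100,0,-180],0],[-0.1,[140,0,-180],0],[-0.1,[180,0,-180],0],[-0.1,[220,0,-180],0]]'
python3 -m crank '[[-0.1,[40,0,0],0],[-0.1,[70,0,0],0],[-0.1,[80,0,0],0],[-0.1,[80,0,0],0]]'
python3 - <<'E'
from h import *
snap('scene','s15');crop('s15',180,190,400,300,3.6,'s15c');snap('top','t15');crop('t15',262,215,468,305,3.8,'t15c')
E
```

```text
time: 19.95
ee_pos: [0.4957, 0.2386, 0.1543]
eef_rot: [0.683, 0.731, 0.001, 0.0]
ft_force: [0.9, -0.5, 0.1]
width: 0.0394
time: 20.28
ee_pos: [0.4894, 0.3198, 0.1533]
eef_rot: [0.681, 0.732, 0.0, -0.0]
ft_force: [0.2, -0.2, -0.1]
width: 0.0393
```

View pics/t15c.png

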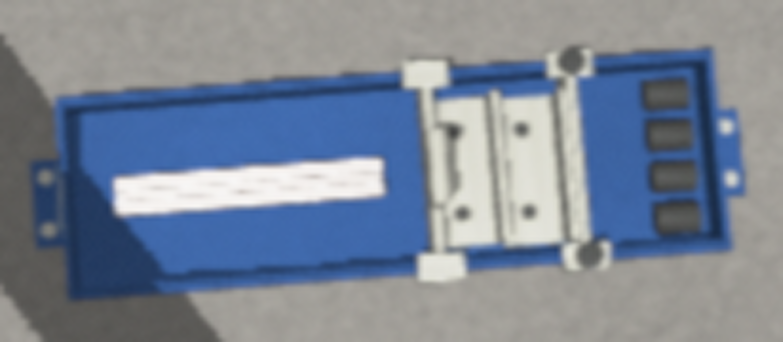

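View pics/s15.png

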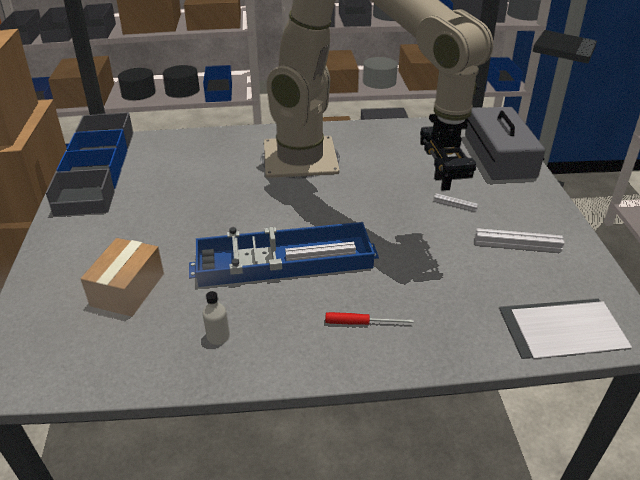

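View pics/s15c.png

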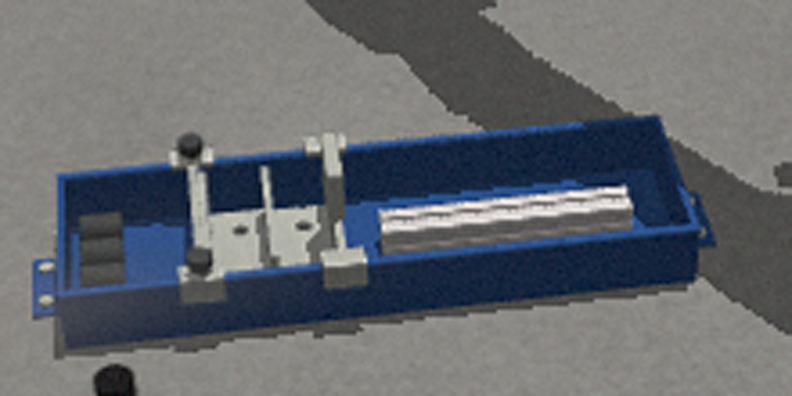

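```bash
python3 - <<'E'
from bench import r
print(r.close_job()); 
E
```

```text
the job is handed in; nothing more can be done
None
```

I closed the two brackets into a row against the clamped divider and set the rail down in the freed bay. The job was handed in at about 20 s of the 51 s allowed; it gave no verdict.

**Pushing the row:**
- My first pinch missed: it closed over the top of the grip, because the real fingertips sit about 38 mm above the reported TCP. The divider moved only about 2 mm. Camera views and later contact confirmed the offset, and I allowed for it from then on.
- I then pushed the grip's face with closed fingers. The row came solid at TCP y = -0.089 and I stopped at about 27 N, well under the 60 N limit.
- The rail, identified as the 179 mm one of three, was lowered until I felt the floor at 15 N. I then released it with no drop.

**Last checks:**
- **Divider spacing:** the centres measured 95–96 mm apart in the top view, taken after the push. That puts the faces about 89–90 mm apart, so the row is snug. The final top view shows the same positions.
- **Brackets and clamped divider:** both brackets are upright, and the clamped divider is at the same pixels as at the start.
- **Rail:** it lies flat at tray y of about 95 mm, near the middle of the bay.
- **Bystanders:** the carton, screwdriver and bottle look unmoved, judged by eye only.
- **Robot:** the arm was clear of everything.

The only disagreement was the fingertip offset above.

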